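# Start a veneer press cycle

### The arm

A 6-joint arm with a two-finger parallel gripper is mounted at the origin on the work surface. World frame = base frame: x ahead of the robot, y to its left, z up, the work surface at z = 0. Lengths are in m, angles in rad, forces in N, time in s.
With the tool pointing down it reaches from about 0.25 to 0.725 m from the base axis. Payload 4 kg.
Tool frame: the origin (TCP) lies between the finger pads; the fingertips stand 8 mm ahead of it and the grasp point (between the pads) lies 11 mm behind it (bot.tip_reach is the distance from the TCP to the fingertips, in m); z points along the fingers, y is the line along which they close (so a half turn about z gives the same grasp; the last joint's range is limited). The gripper opens to 85 mm and grips with 20 to 120 N. Pads are 22 mm wide; open, the fingers measure 114 mm over their backs; the gripper's body (76 mm by 85 mm) begins 54 mm behind the grasp point. The pads swing forward as they close: fully open they stand 13 mm farther back than shut.
Start: joints at [-1.259, 0.241, 0.005, 1.335, 0, 1.571], TCP at [0.153, -0.476, 0.239] pointing down, gripper open.
Joint ranges: [-2.72, 2.72], [-1.05, 1.87], [-1.09, 1.28], [-1.99, 2.15], [-1.42, 1.44], [-3.14, 3.14]. Speed limits (rad/s): [2.79, 2.79, 3.14, 3.14, 3.14, 3.14].

### API

Orientations are given as a unit quaternion [x, y, z, w].
In Python, from workcell import bot gives the robot as it stands.
- The arm moves only by the tool move_arm, never from a script. Its argument "deltas" is a list of rows, each a list of 7 numbers: the opening, from 0 (shut) to 1 (fully open), then the shift along the tool's x, y, z in mm, then the turn, a rotation vector about the tool's x, y, z in degrees. In form: [[gripper, tx, ty, tz, ax, ay, az], ...]. A call has 1 to 10 rows; each row shifts and turns the commanded pose from where the row before left it, along the tool's axes as they then stand; what a row does not reach is not made up. A row lasts 1/12 s, in which the tool goes at most 41.7 mm and 7.16 degrees, less where a joint would pass 70% of its speed; a pose out of reach is approached as far as the arm can. A call is refused whole if a number of a shift passes 41.7 or a number of a turn 7.16, either way. A call with a gripper value outside its range is refused whole. The fingers move at their own pace and stop on an object; the grip force is fixed at half the most. Time passes only in rows, so rows that do not move let the fingers close. It gives the time, the measured TCP pose, the force, the opening and the grip force at its end, in the units of the state.
- bot.get_obs(): the state, without advancing time (a new reading comes with each control period).
- bot.camera(name): name is "side" or "top"; returns the picture (384x512x3 uint8, blue, green, red); there is no depth.
- bot.calibration(name): a dict with "K" (3x3 intrinsics, pixels), "position" and "orientation" of the camera in the world. Camera axes: x right, y down, z forward; pixel columns grow to the right and rows downward; lengths in m; the calibration is good to about 2 mm. A picture is of the moment at which its call begins. calibration takes no time and is no camera call.
- bot.job_done(): hands the job in; it is judged then, once.
Trained networks look in the newest picture that a camera, given by its name, has taken for a name from the list of things; names that differ only in an ending like _2 or _b are one class to them, and where a whole thing is asked for, a point or a joint stands for the part that bears it (a point fixed in the world has none). Each returns a list of dicts, best first, with "conf" (0 to 1); they miss things now and then, are a little off and sometimes report something else, mostly with a low value. They report only what shows in the picture. A call takes as long as a camera call. They do not tell look-alikes from the thing itself.
- bot.outline_of(query, camera): "pixels" (384x512 bool, what is visible of it) and "rect" ([left, top, width, height] in pixels, round what is visible of it).
The state is a dict: "clock": time; "joint_pos": joint angles; "joint_vel": joint speeds; "tau": joint torques, N m; "eef_pos": TCP position; "tool_rot": TCP orientation; "ft_force": force on the tool from outside, world axes, zero at the start; "ft_torque": the same for the moment, N m; "grip_width": finger opening in m; "grasp_force": force on a finger pad.
Only numpy, scipy, OpenCV 4.12 (cv2) and the standard library are available. Lean on these libraries where they do the work, as an engineer would, in place of code of your own. Each camera call takes 0.05 s, during which the arm holds its last target. There are 200 camera calls.

### The job

Set the wooden caul down, rib upwards, centred and square on the veneered panel of the press, long side along long side; set it down rather than dropping it. Then key in the program on the controller, one key at a time, each fully down and let up again: the round key, then the long bar key, then the square key, leaving the cross-shaped key alone. Finally push the starter's mushroom plunger all the way down to its stop and let it come back up, with the caul still in place and the glue bottle, wax jar, wood offcut and mug left where they are.

Things in the scene. Friction and masses are not known exactly. Their poses are not given: they have to be found in the camera images.
- caul: loose light-wood pressing block, about 0.25 kg: slab 70 (x) x 110 (y) x 25 mm high with a grip rib on top, 22 (x) x 90 (y) mm, from 25 to 55 mm above the underside. Origin: centre of the underside; z up. Grip the rib across its 22 mm width (along the caul's x).
- panel_top (a point): centre of the top face of the dark veneered panel, 110 (x) x 150 (y) mm, fixed on the press: a low grey bed 150 (x) x 180 (y) mm with an aluminium plate. The point is 48 mm above the table; its x, y, z are those of the panel, z up.
- key_round_top (a point): centre of the top face of a white spring key on the controller: disc, 40 mm across. It stands 12 mm proud of its 60 x 60 x 10 mm black module, 53 mm above the table when up, and moves down with the key. z up.
- key_square_top (a point): centre of the top face of a white spring key on the controller: square, 36 x 36 mm. It stands 12 mm proud of its 60 x 60 x 10 mm black module, 53 mm above the table when up, and moves down with the key. z up.
- key_bar_top (a point): centre of the top face of a white spring key on the controller: long narrow bar, 20 x 54 mm. It stands 12 mm proud of its 60 x 60 x 10 mm black module, 53 mm above the table when up, and moves down with the key. z up; the bar is long in y.
- key_cross_top (a point): centre of the top face of a white spring key on the controller: plus-shaped cross, arms 14 mm wide, 46 mm over all; not to be pressed. It stands 12 mm proud of its 60 x 60 x 10 mm black module, 53 mm above the table when up, and moves down with the key. z up.
- key_round (a joint): travel of the round key in m: 0 up, 0.008 fully down (about 5 N); springs back. The controller is a 150 x 150 x 30 mm aluminium case with four key modules in a square, 66 mm apart, in any arrangement.
- key_bar (a joint): travel of the bar key in m: 0 up, 0.008 fully down (about 5 N); springs back. The controller is a 150 x 150 x 30 mm aluminium case with four key modules in a square, 66 mm apart, in any arrangement.
- key_square (a joint): travel of the square key in m: 0 up, 0.008 fully down (about 5 N); springs back. The controller is a 150 x 150 x 30 mm aluminium case with four key modules in a square, 66 mm apart, in any arrangement.
- key_cross (a joint): travel of the cross key in m: 0 up, 0.008 fully down (about 5 N); springs back. The controller is a 150 x 150 x 30 mm aluminium case with four key modules in a square, 66 mm apart, in any arrangement.
- plunger_top (a point): centre of the top of the black mushroom head (64 mm across, 18 mm thick) of the palm starter, a grey 110 x 110 x 36 mm box with a steel collar; 90 mm above the table when up, moves down with the plunger. z up.
- plunger (a joint): travel of the starter plunger in m: 0 up, 0.025 at its stop (about 10 N); springs back.
- glue: bystander: white glue bottle, 60 mm across, 150 mm high. Origin: centre of the underside.
- wax_jar: bystander: amber jar with brass lid, 56 mm across, 65 mm high. Origin: centre of the underside.
- offcut: bystander: wood offcut 50 x 80 x 35 mm high. Origin: centre of the underside.
- mug: bystander: white mug, 76 mm across, 90 mm high. Origin: centre of the underside.
Not all that is in view belongs to the job. There is more than one size of the caul; the one meant has the size given above. What is shaped like the part that bears plunger_top but yellow is not meant.

How it is judged:
On the way, in this order (a step that is already met when the one before it is completed fails the run):
1. the caul rests centred and square on the veneered panel, released (horizontal distance between caul and panel_top below 0.015 m and angle between the y axis of caul and the y axis of panel_top, either way round below 0.15 rad and z of caul in the frame of panel_top between -0.004 and 0.004 m and angle between caul's own z axis and vertical below 0.05 rad and contact force between caul and the fingers below 0.3 N and linear speed of caul below 0.02 m/s), for 0.2 s.
2. the round key alone is pressed fully down, the plunger up and the caul in place (horizontal distance between caul and panel_top below 0.015 m and angle between the y axis of caul and the y axis of panel_top, either way round below 0.15 rad and z of caul in the frame of panel_top between -0.004 and 0.004 m and angle between caul's own z axis and vertical below 0.05 rad and contact force between caul and the fingers below 0.3 N and value of joint each of key_bar, key_square, key_cross below 0.002 m and value of joint key_round above 0.006 m and value of joint plunger below 0.005 m), for 0.05 s.
3. the bar key alone is pressed fully down, the plunger up and the caul in place (horizontal distance between caul and panel_top below 0.015 m and angle between the y axis of caul and the y axis of panel_top, either way round below 0.15 rad and z of caul in the frame of panel_top between -0.004 and 0.004 m and angle between caul's own z axis and vertical below 0.05 rad and contact force between caul and the fingers below 0.3 N and value of joint each of key_round, key_square, key_cross below 0.002 m and value of joint key_bar above 0.006 m and value of joint plunger below 0.005 m), for 0.05 s.
4. the square key alone is pressed fully down, the plunger up and the caul in place (horizontal distance between caul and panel_top below 0.015 m and angle between the y axis of caul and the y axis of panel_top, either way round below 0.15 rad and z of caul in the frame of panel_top between -0.004 and 0.004 m and angle between caul's own z axis and vertical below 0.05 rad and contact force between caul and the fingers below 0.3 N and value of joint each of key_round, key_bar, key_cross below 0.002 m and value of joint key_square above 0.006 m and value of joint plunger below 0.005 m), for 0.05 s.
5. the plunger is pushed down to its stop with all keys up and the caul in place (horizontal distance between caul and panel_top below 0.015 m and angle between the y axis of caul and the y axis of panel_top, either way round below 0.15 rad and z of caul in the frame of panel_top between -0.004 and 0.004 m and angle between caul's own z axis and vertical below 0.05 rad and contact force between caul and the fingers below 0.3 N and value of joint each of key_round, key_bar, key_square, key_cross below 0.002 m and value of joint plunger above 0.022 m), for 0.05 s.
At the end, for the whole second after the job is handed in: The caul lies flat at rest on the panel, within 15 mm of its centre and 0.15 rad of square, let go; all four keys are up (within 2 mm) and the plunger is up (within 3 mm) (all of step 1 and value of joint each of key_round, key_bar, key_square, key_cross below 0.002 m and value of joint plunger below 0.003 m); the robot touches nothing.
It fails at once if the cross-shaped key is pressed (value of joint key_cross above 0.003 m).
It fails at once if two keys are pressed at once (value of joint each of key_round, key_bar above 0.003 m or value of joint each of key_round, key_square above 0.003 m or value of joint each of key_bar, key_square above 0.003 m).
It fails at once if the caul is dropped onto the panel from more than 20 mm (z of caul in the frame of panel_top above 0.02 m and horizontal distance between caul and panel_top below 0.08 m and contact force between caul and the fingers below 0.1 N).
It fails at once if the glue bottle, wax jar, offcut or mug is shifted by more than 30 mm or knocked over (distance of any of glue, wax_jar, offcut, mug from where it was at the start of the episode above 0.03 m or angle between any of glue, wax_jar, offcut, mug's own z axis and vertical above 0.5 rad).
It also fails if it takes over 64 s, if anything falls off the work surface, if the arm or the gripper's body presses on something with over 40 N, if the wrist force passes 120 N, or if a joint passes its speed limit or range.

## Working session

There is one attempt and no reset: what is moved stays moved. The work goes in short steps, Python scripts to look and compute and a tool call to move; the robot and the scene stay as the last step left them, time stands still between calls to the robot, and variables do not carry over. Pictures are saved under pics/ and viewed, at most 10 in all, crops included, and the job is handed in when it is done.

Besides the shell and the picture viewer there is one more tool, called after "Request:" by a JSON object that holds its "api" and its "payload". move_arm: Moves the arm, as the interface text tells. Its arguments: {"type":"object","properties":{"deltas":{"type":"array","items":{"type":"array","items":{"type":"number"}}}},"required":["deltas"]}

```bash
mkdir -p pics; ls; python3 - <<'E'
from workcell import bot
import cv2
for n in ("top","side"):
    cv2.imwrite(f"pics/{n}0.png",bot.camera(n)); c=bot.calibration(n); print(n,c)
o=bot.get_obs(); print(o["eef_pos"],o["tool_rot"],o["clock"])
for n in ("top","side"):
  for q in ["caul","panel_top","key_round","key_bar","key_square","key_cross","plunger","glue","wax_jar","offcut","mug"]:
    for d in bot.outline_of(q,n): print(n,q,round(d["conf"],2),d["rect"])
E
```

```text
pics
top {'K': array([[376.02884106,   0.        , 255.08676832],
       [  0.        , 376.02884106, 196.97085218],
       [  0.        ,   0.        ,   1.        ]]), 'position': array([0.48667492, 0.0261852 , 1.11048735]), 'orientation': array([-0.69931702,  0.71280699, -0.03418668,  0.04114814])}
side {'K': array([[488.71706957,   0.        , 256.26748517],
       [  0.        , 488.71706957, 189.50359615],
       [  0.        ,   0.        ,   1.        ]]), 'position': array([0.20389764, 1.21429346, 1.03678063]), 'orientation': array([-0.13596004,  0.88916042, -0.43029152,  0.07588038])}
[ 0.15322688 -0.47538129  0.23850973] [ 9.87874593e-01  1.55251190e-01 -1.27295939e-04 -9.16559006e-04] 0.1
top caul 0.96 [260.6, 238.2, 43.0, 28.6]
top caul 0.43 [382.4, 226.2, 14.0, 16.0]
top panel_top 0.62 [233.2, 159.9, 68.7, 59.9]
top panel_top 0.58 [349.0, 239.3, 14.5, 18.6]
top key_round 0.7 [358.2, 217.9, 12.8, 18.4]
top key_round 0.67 [377.5, 230.1, 17.0, 12.5]
top key_round 0.6 [169.8, 125.0, 24.4, 27.9]
top key_round 0.28 [200.0, 144.1, 24.2, 21.9]
top key_square 0.61 [358.4, 216.8,
[... 450 characters left out ...]
.84 [299.6, 182.5, 21.8, 35.6]
side caul 0.71 [209.8, 284.8, 68.1, 52.7]
side panel_top 0.74 [225.1, 170.5, 53.2, 46.9]
side key_round 0.56 [170.6, 195.6, 24.9, 48.2]
side key_round 0.39 [232.0, 148.0, 17.5, 16.2]
side key_square 0.63 [300.5, 143.5, 10.9, 7.0]
side key_square 0.48 [201.4, 200.6, 16.3, 29.5]
side key_cross 0.64 [297.9, 143.1, 11.9, 8.1]
side plunger 0.69 [171.6, 254.2, 25.7, 19.7]
side plunger 0.68 [266.1, 237.9, 22.8, 18.9]
side glue 0.91 [168.6, 198.2, 27.2, 45.0]
side wax_jar 0.61 [199.0, 199.1, 19.7, 31.7]
side offcut 0.55 [229.4, 149.0, 20.0, 17.2]
side offcut 0.34 [313.6, 154.6, 13.6, 1.4]
side mug 0.67 [257.1, 110.8, 27.4, 32.5]
side mug 0.52 [230.7, 147.0, 17.3, 19.4]
```

View pics/top0.png

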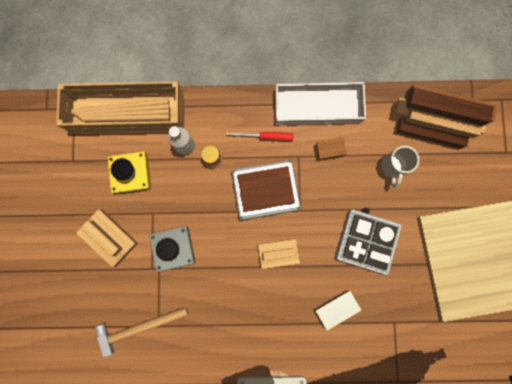

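View pics/side0.png

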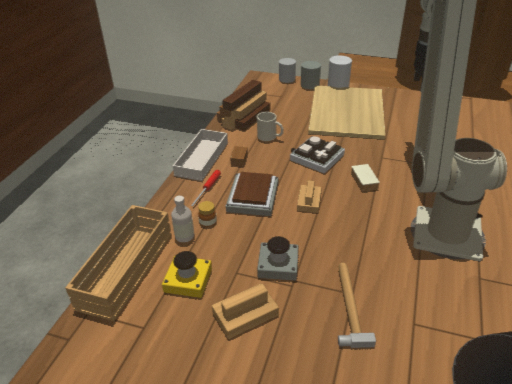

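The top view shows the press at (266,190) and the controller at (370,242), with square (364,227), round (387,234), cross (357,249) and bar (380,257). The grey starter is at (168,249) and the yellow decoy at (128,172). Caul candidates are at (279,253) and (106,238). I'll measure these more closely.

```bash
cat > h.py <<'E'
from workcell import bot
import cv2, numpy as np
from scipy.spatial.transform import Rotation as R
def ray(px,z,cam="top"):
    c=bot.calibration(cam); p=np.atleast_2d(np.array(px,float))
    d=np.c_[p,np.ones(len(p))]@np.linalg.inv(c["K"]).T@R.from_quat(c["orientation"]).as_matrix().T
    o=c["position"]; return (o+d*((z-o[2])/d[:,2])[:,None])[:,:2]
def rect(px,z,cam="top"):
    w=ray(px,z,cam)*1000
    (cx,cy),(a,b),t=cv2.minAreaRect(w.astype(np.float32))
    if a>b: a,b,t=b,a,t-90   # long side direction
    return np.round([cx,cy,a,b,(t)%180],1) # t: angle of short side from x axis
def comp(mask,seed):
    n,l=cv2.connectedComponents(mask.astype(np.uint8)); k=l[seed[1],seed[0]]
    ys,xs=np.nonzero(l==k); return np.c_[xs,ys] if k else np.zeros((0,2))
E
python3 - <<'E'
from h import *
im=cv2.imread("pics/top0.png")
a=cv2.resize(im[205:300,60:320],None,fx=3,fy=3,interpolation=cv2.INTER_CUBIC)
b=cv2.resize(im[150:280,225:410],None,fx=4.2,fy=4.2,interpolation=cv2.INTER_CUBIC)[:, :780]
b=cv2.resize(im[200:280,330:410],(290,290),interpolation=cv2.INTER_CUBIC)
c=cv2.resize(im[155:225,225:310],(350,288),interpolation=cv2.INTER_CUBIC)
v=np.zeros((285+292,780,3),np.uint8); v[:285,:780]=a; v[287:577,:290]=b; v[287:575,300:650]=c
cv2.imwrite("pics/crop.png",v)
for n,s in (("A",(279,247)),("B",(100,240)),("panel",(266,190)),("w",(364,227)),("r",(387,234)),("bar",(380,257)),("x",(357,249)),("pl",(167,249))): print(n,s,im[s[1],s[0]])
# keys: bright
m=im.min(2)>170
for n,s in (("sq",(364,227)),("rd",(387,234)),("bar",(380,257)),("x",(357,249))):
    p=comp(m,s); print(n,len(p), rect(p,.053) if len(p) else None, ray(p.mean(0),.053))
bk=im.max(2)<50
p=comp(bk,(167,249)); print("pl",len(p),rect(p,.09),ray(p.mean(0),.09))
p=comp((im[...,2]<120)&(im[...,0]<50),(266,190)); print("panel",len(p),rect(p,.048))
E
```

```text
A (279, 247) [118 189 235]
B (100, 240) [121 188 235]
panel (266, 190) [ 42  68 116]
w (364, 227) [237 245 248]
r (387, 234) [234 243 248]
bar (380, 257) [233 243 248]
x (357, 249) [245 248 249]
pl (167, 249) [38 40 47]
sq 163 [ 510.  -266.    35.6   35.7  160.3] [[ 0.51003315 -0.26579674]]
rd 152 [ 490.3 -328.9   36.1   36.4  178.9] [[ 0.48940225 -0.3284056 ]]
bar 156 [ 430.2 -311.4   40.3   57.8  158.4] [[ 0.42600204 -0.31110057]]
x 136 [ 447.6 -244.9   35.5   37.7   28.1] [[ 0.44777378 -0.24504442]]
pl 336 [4.596e+02 2.754e+02 5.380e+01 5.410e+01 2.000e-01] [[0.45892858 0.2763155 ]]
panel 1416 [622.9   6.  102.1 142.3   7.9]
```

View pics/crop.png

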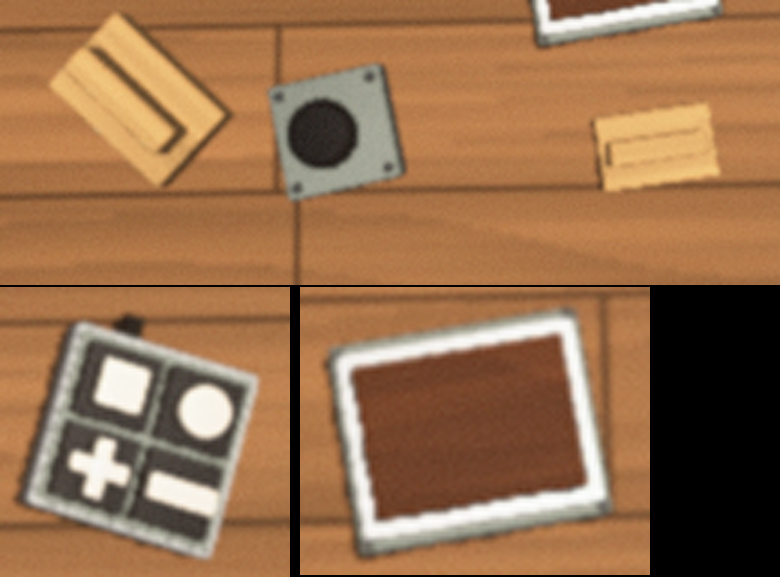

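Block A measures about 112 x 68 mm, which matches the caul. B is about 146 mm long, so it's the wrong size. Next I'll locate A and plan the approach.

```bash
cat >> h.py <<'E'
def yaw(o): q=o["tool_rot"]; return np.degrees(2*np.arctan2(q[1],q[0]))
def plan(x,y,z,psi=None,cur=None):
    o=bot.get_obs(); p=np.array(o["eef_pos"])*1000; s=yaw(o) if cur is None else cur
    d=np.array([x,y,z])-p; t=np.radians(s); az=0 if psi is None else -(((psi-yaw(o))+180)%360-180)
    print("at",p.round(1),"yaw %.2f"%yaw(o),"t %.2f"%o["clock"],"F",np.round(o["ft_force"],1),"grip",np.round([o["grip_width"]*1000,o["grasp_force"]],1))
    print(" turn az %.2f; shift tool-axes (at yaw %.1f) x %.1f y %.1f z %.1f"%(az,s,d[0]*np.cos(t)+d[1]*np.sin(t),d[0]*np.sin(t)-d[1]*np.cos(t),-d[2]))
E
python3 - <<'E'
from h import *
im=cv2.imread("pics/top0.png")
hs=cv2.cvtColor(im,cv2.COLOR_BGR2HSV)
m=(im[...,2]>190)&(im[...,1]>140)
for s in ((279,247),(100,240)):
    p=comp(cv2.morphologyEx(m.astype(np.uint8),cv2.MORPH_CLOSE,np.ones((5,5))),s); print(s,len(p),rect(p,.025))
c=np.array([(597,120),(712,103),(720,173),(604,190)])/3+[60,205]; print("A corners",rect(c,.025))
rb=np.array([(607,145),(700,129),(704,152),(607,166)])/3+[60,205]; print("rib corners",rect(rb,.055))
st=np.array([(270,88),(380,65),(405,175),(296,199)])/3+[60,205]; print("starter",rect(st,.036))
bl=cv2.inRange(im,(0,0,0),(75,75,80))
p=comp(bl>0,(167,249)); print("pl",len(p),rect(p,.09))
c=np.array([(332,350),(578,312),(608,508),(360,552)]); c=(c-[300,287])*[85/350,70/288]+[225,155]; print("press",rect(c,.03))
pc=np.array([(350,368),(562,333),(586,486),(374,522)]);pc=(pc-[300,287])*[85/350,70/288]+[225,155]; print("panel",rect(pc,.048))
E
```

```text
(279, 247) 959 [439.7 -29.3  70.9 112.1   7.3]
(100, 240) 1658 [493.3 472.4  94.6 148.4 137.3]
A corners [438.4 -30.6  66.3 114.    7.2]
rib corners [438.9 -24.9  21.4  90.6   7.1]
starter [458.5 273.2 106.5 110.4 102.9]
pl 412 [458.3 275.4  58.2  59.7 134.8]
press [622.    3.1 144.4 177.9   7.7]
panel [622.6   4.3 108.6 150.1   8.3]
```

```bash
python3 - <<'E'
from h import *
plan(439.5,-29.5,120,97.2,cur=97.2)
E
```

```text
at [ 153.4 -475.9  239.3] yaw 17.87 t 1.20 F [-0.1 -1.1  0.5] grip [85.3  0. ]
 turn az -79.33; shift tool-axes (at yaw 97.2) x 407.0 y 339.8 z 119.3
```

Request:
{"api": "move_arm", "payload": {"deltas": [[0.6, 0, 0, 0, 0, 0, -6.6], [0.6, 0, 0, 0, 0, 0, -6.6], [0.6, 0, 0, 0, 0, 0, -6.6], [0.6, 0, 0, 0, 0, 0, -6.6], [0.6, 0, 0, 0, 0, 0, -6.6], [0.6, 0, 0, 0, 0, 0, -6.6], [0.6, 0, 0, 0, 0, 0, -6.6], [0.6, 0, 0, 0, 0, 0, -6.6], [0.6, 0, 0, 0, 0, 0, -6.6], [0.6, 0, 0, 0, 0, 0, -6.6]]}}

```text
clock: 2.03
eef_pos: [0.1534, -0.4759, 0.2393]
tool_rot: [0.742, 0.67, -0.0, -0.0]
ft_force: [0.7, 0.2, 0.5]
grip_width: 0.0513
grasp_force: 0.0
```

Request:
{"api": "move_arm", "payload": {"deltas": [[0.6, 0, 0, 0, 0, 0, -6.6], [0.6, 0, 0, 0, 0, 0, -6.6]]}}

```text
clock: 2.2
eef_pos: [0.1534, -0.4759, 0.2393]
tool_rot: [0.66, 0.751, 0.0, 0.0]
ft_force: [0.3, -0.3, -0.3]
grip_width: 0.0517
grasp_force: 0.0
```

Request:
{"api": "move_arm", "payload": {"deltas": [[0.6, 25.4, 21.2, 0, 0, 0, 0], [0.6, 25.4, 21.2, 0, 0, 0, 0], [0.6, 25.4, 21.2, 0, 0, 0, 0], [0.6, 25.4, 21.2, 0, 0, 0, 0], [0.6, 25.4, 21.2, 0, 0, 0, 0], [0.6, 25.4, 21.2, 0, 0, 0, 0], [0.6, 25.4, 21.2, 0, 0, 0, 0], [0.6, 25.4, 21.2, 0, 0, 0, 0]]}}

```text
clock: 2.87
eef_pos: [0.2972, -0.252, 0.2395]
tool_rot: [0.662, 0.749, 0.0, 0.0]
ft_force: [0.7, 0.5, -0.2]
grip_width: 0.0514
grasp_force: 0.0
```

Request:
{"api": "move_arm", "payload": {"deltas": [[0.6, 25.4, 21.2, 15, 0, 0, 0], [0.6, 25.4, 21.2, 15, 0, 0, 0], [0.6, 25.4, 21.2, 15, 0, 0, 0], [0.6, 25.4, 21.2, 15, 0, 0, 0], [0.6, 25.4, 21.2, 15, 0, 0, 0], [0.6, 25.4, 21.2, 15, 0, 0, 0], [0.6, 25.4, 21.2, 15, 0, 0, 0], [0.6, 25.4, 21.2, 15, 0, 0, 0], [0.6, 0, 0, 0, 0, 0, 0]]}}

```text
clock: 3.62
eef_pos: [0.4414, -0.0267, 0.117]
tool_rot: [0.66, 0.751, 0.0, -0.001]
ft_force: [-1.0, -0.8, 0.6]
grip_width: 0.0512
grasp_force: 0.0
```

```bash
python3 - <<'E'
from h import *
plan(439.5,-29.5,37,97.2)
cv2.imwrite("pics/s1.png",cv2.resize(bot.camera("side")[140:260,220:400],None,fx=4,fy=4,interpolation=cv2.INTER_CUBIC))
E
```

```text
at [441.4 -26.7 117. ] yaw 97.43 t 3.62 F [-1.  -0.8  0.6] grip [51.2  0. ]
 turn az 0.23; shift tool-axes (at yaw 97.4) x -2.5 y -2.3 z 80.0
```

View pics/s1.png

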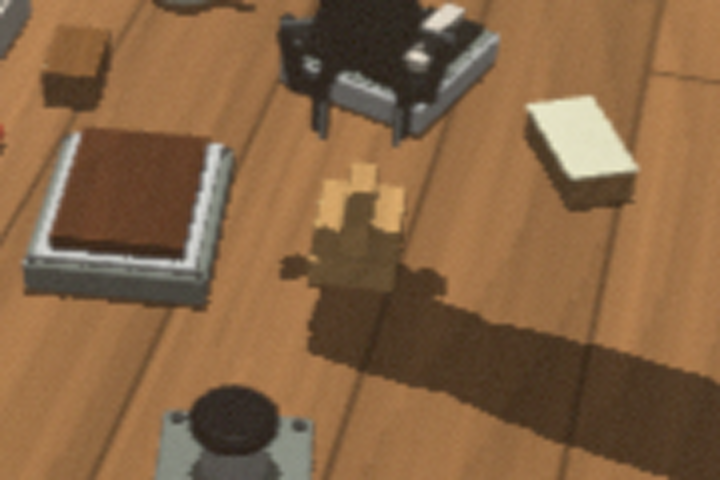

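The side view shows the open fingers straddling the rib above the caul, with the rib at crop (362,195) and the fingertips at (320,135) and (400,135). They line up, so I'm going down to grip.

Request:
{"api": "move_arm", "payload": {"deltas": [[0.6, -2.5, -2.3, 15, 0, 0, 0.2], [0.6, 0, 0, 20, 0, 0, 0], [0.6, 0, 0, 20, 0, 0, 0], [0.6, 0, 0, 15, 0, 0, 0], [0.6, 0, 0, 9, 0, 0, 0], [0.6, 0, 0, 0, 0, 0, 0], [0.0, 0, 0, 0, 0, 0, 0], [0.0, 0, 0, 0, 0, 0, 0], [0.0, 0, 0, 0, 0, 0, 0], [0.0, 0, 0, 0, 0, 0, 0]]}}

```text
clock: 4.5
eef_pos: [0.4394, -0.034, 0.0417]
tool_rot: [0.664, 0.748, 0.001, 0.001]
ft_force: [-0.2, -1.4, 4.5]
grip_width: 0.0207
grasp_force: 59.4
```

Request:
{"api": "move_arm", "payload": {"deltas": [[0.0, 0, 0, 0, 0, 0, 0], [0.0, 0, 0, 0, 0, 0, 0], [0.0, 0, 0, 0, 0, 0, 0], [0.0, 0, 0, 0, 0, 0, 0]]}}

```text
clock: 4.83
eef_pos: [0.4394, -0.034, 0.0417]
tool_rot: [0.664, 0.748, 0.001, 0.001]
ft_force: [-0.3, -1.7, 6.8]
grip_width: 0.0209
grasp_force: 59.6
```

Request:
{"api": "move_arm", "payload": {"deltas": [[0.0, 0, 0, -10, 0, 0, 0], [0.0, 0, 0, -20, 0, 0, 0], [0.0, 0, 0, -25, 0, 0, 0], [0.0, 0, 0, -25, 0, 0, 0], [0.0, 0, 0, -20, 0, 0, 0], [0.0, 0, 0, 0, 0, 0, 0], [0.0, 0, 0, 0, 0, 0, 0]]}}

```text
clock: 5.42
eef_pos: [0.4386, -0.0336, 0.1408]
tool_rot: [0.663, 0.748, 0.001, 0.001]
ft_force: [0.4, 0.4, -3.7]
grip_width: 0.021
grasp_force: 59.6
```

```bash
python3 - <<'E'
from h import *
o=bot.get_obs(); print(o["joint_pos"].round(3))
plan(622.6,5,140,98,cur=98)
c=bot.camera("side"); cv2.imwrite("pics/s2.png",cv2.resize(c[110:240,220:400],None,fx=4,fy=4,interpolation=cv2.INTER_CUBIC))
E
```

```text
[-0.076  0.194 -0.325  1.05   0.     1.374]
at [438.6 -33.6 140.8] yaw 96.87 t 5.42 F [ 0.4  0.4 -3.7] grip [21.  59.6]
 turn az -1.13; shift tool-axes (at yaw 98.0) x 12.6 y 187.6 z 0.8
```

View pics/s2.png

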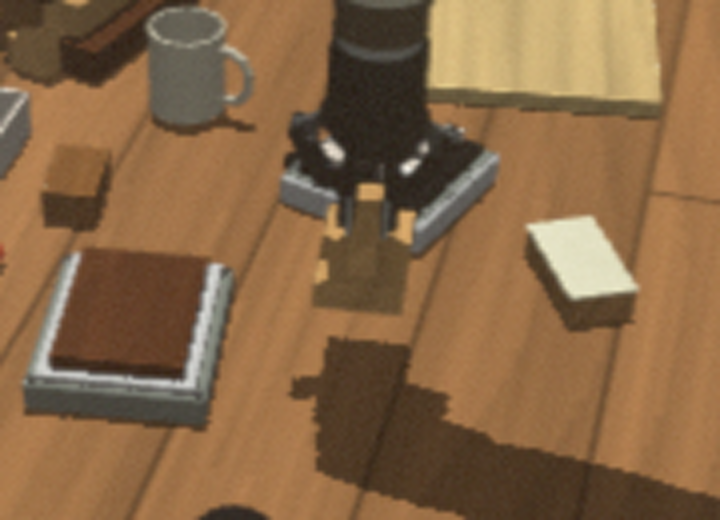

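Request:
{"api": "move_arm", "payload": {"deltas": [[0.0, 0, 0, 0, 0, 0, -1.1], [0.0, 1, 20, 0, 0, 0, 0], [0.0, 1, 30, 0, 0, 0, 0], [0.0, 2, 35, 0, 0, 0, 0], [0.0, 2, 35, 0, 0, 0, 0], [0.0, 1, 32, 0, 0, 0, 0], [0.0, 1, 25, 0, 0, 0, 0], [0.0, 0, 10, 0, 0, 0, 0], [0.0, 0, 0, 0, 0, 0, 0], [0.0, 0, 0, 0, 0, 0, 0]]}}

```text
clock: 6.3
eef_pos: [0.6209, 0.0003, 0.1374]
tool_rot: [0.656, 0.755, -0.002, -0.002]
ft_force: [0.0, -0.8, -3.3]
grip_width: 0.0206
grasp_force: 59.8
```

```bash
python3 - <<'E'
from h import *
plan(622.6,0.5,100,98)
a=cv2.resize(bot.camera("side")[140:240,200:310],None,fx=4,fy=4,interpolation=cv2.INTER_CUBIC)
b=cv2.resize(bot.camera("top")[140:240,220:310],None,fx=4,fy=4,interpolation=cv2.INTER_CUBIC)
cv2.imwrite("pics/s3.png",np.hstack([a,b]))
E
```

```text
at [6.209e+02 3.000e-01 1.374e+02] yaw 98.01 t 6.30 F [ 0.  -0.8 -3.3] grip [20.6 59.8]
 turn az 0.01; shift tool-axes (at yaw 98.0) x -0.1 y 1.8 z 37.4
```

View pics/s3.png

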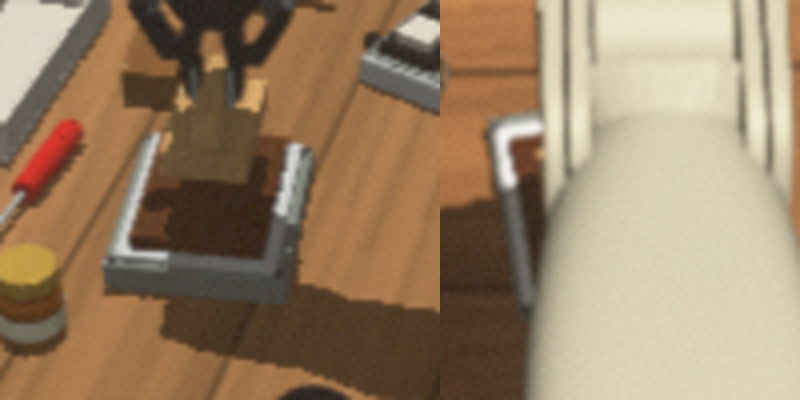

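In the side crop the caul hangs square over the panel, its lower edge at (210,170). The arm hides it from the top camera. I'm lowering it now.

Request:
{"api": "move_arm", "payload": {"deltas": [[0.0, 0, 1.8, 12, 0, 0, 0], [0.0, 0, 0, 15, 0, 0, 0], [0.0, 0, 0, 10, 0, 0, 0], [0.0, 0, 0, 4, 0, 0, 0], [0.0, 0, 0, 2, 0, 0, 0], [0.0, 0, 0, 1, 0, 0, 0], [0.0, 0, 0, 0, 0, 0, 0], [0.0, 0, 0, 0, 0, 0, 0]]}}

```text
clock: 7.07
eef_pos: [0.6244, 0.0004, 0.0971]
tool_rot: [0.656, 0.755, 0.0, 0.001]
ft_force: [0.6, 0.4, -3.2]
grip_width: 0.0208
grasp_force: 59.9
```

```bash
python3 - <<'E'
from h import *
plan(622.6,0.5,90,98)
cv2.imwrite("pics/s4.png",cv2.resize(bot.camera("side")[140:240,200:310],None,fx=6,fy=6,interpolation=cv2.INTER_CUBIC)[:600])
E
```

```text
at [6.244e+02 4.000e-01 9.710e+01] yaw 97.96 t 7.07 F [ 0.6  0.4 -3.2] grip [20.8 59.9]
 turn az -0.04; shift tool-axes (at yaw 98.0) x 0.3 y -1.8 z 7.1
```

View pics/s4.png

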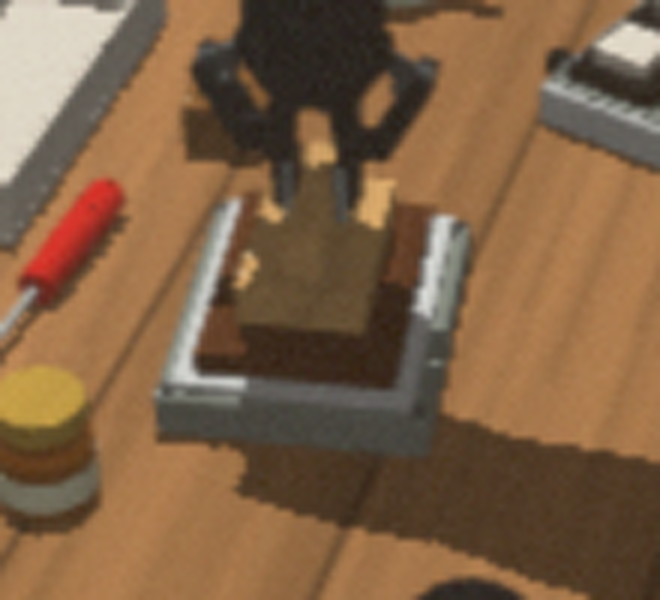

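The caul hovers just above the panel, front lower edge from crop (238,315) to (365,332), with similar margins on both sides. I'm lowering gently until contact.

Request:
{"api": "move_arm", "payload": {"deltas": [[0.0, 0, -1, 2, 0, 0, 0], [0.0, 0, 0, 2, 0, 0, 0], [0.0, 0, 0, 1.5, 0, 0, 0], [0.0, 0, 0, 1, 0, 0, 0], [0.0, 0, 0, 0, 0, 0, 0], [0.0, 0, 0, 0, 0, 0, 0]]}}

```text
clock: 7.62
eef_pos: [0.6229, 0.0003, 0.0898]
tool_rot: [0.656, 0.754, -0.0, -0.0]
ft_force: [0.2, 0.5, -2.1]
grip_width: 0.0207
grasp_force: 59.9
```

```bash
python3 - <<'E'
from h import *
plan(622.6,0.5,90,98)
m=np.array([301.5,323.5])/6+[200,140]
for z in (.053,.055,.057): print(ray(m,z,"side"), "expect centre+", 55*np.array([-np.sin(np.radians(8)),np.cos(np.radians(8))]))
pc=np.array([[195,362],[393,385]])/6+[200,140]; print("panel front edge mid", ray(pc.mean(0),.048,"side"), "expect +75:",75*np.array([-.139,.99]))
E
```

```text
at [6.229e+02 3.000e-01 8.980e+01] yaw 97.96 t 7.62 F [ 0.2  0.5 -2.1] grip [20.7 59.9]
 turn az -0.04; shift tool-axes (at yaw 98.0) x 0.2 y -0.3 z -0.2
[[0.6163654  0.05679838]] expect centre+ [-7.65452055 54.46474378]
[[0.61552687 0.05915153]] expect centre+ [-7.65452055 54.46474378]
[[0.61468833 0.06150469]] expect centre+ [-7.65452055 54.46474378]
panel front edge mid [[0.60889893 0.09212002]] expect +75: [-10.425  74.25 ]
```

Request:
{"api": "move_arm", "payload": {"deltas": [[0.0, 0, 0, 0.7, 0, 0, 0], [0.0, 0, 0, 0.5, 0, 0, 0], [0.0, 0, 0, 0, 0, 0, 0], [0.0, 0, 0, 0, 0, 0, 0]]}}

```text
clock: 7.95
eef_pos: [0.6229, 0.0003, 0.0898]
tool_rot: [0.656, 0.755, 0.0, 0.0]
ft_force: [-5.0, 0.5, 6.0]
grip_width: 0.0205
grasp_force: 61.0
```

Request:
{"api": "move_arm", "payload": {"deltas": [[0.15, 0, 0, 0, 0, 0, 0], [0.3, 0, 0, 0, 0, 0, 0], [0.5, 0, 0, 0, 0, 0, 0], [0.5, 0, 0, 0, 0, 0, 0], [0.5, 0, 0, 0, 0, 0, 0], [0.5, 0, 0, 0, 0, 0, 0], [0.5, 0, 0, -10, 0, 0, 0], [0.5, 0, 0, -25, 0, 0, 0], [0.5, 0, 0, -40, 0, 0, 0], [0.5, 0, 0, -40, 0, 0, 0]]}}

```text
clock: 8.78
eef_pos: [0.6218, 0.0003, 0.2041]
tool_rot: [0.656, 0.754, -0.001, -0.001]
ft_force: [1.2, -0.2, 0.6]
grip_width: 0.0428
grasp_force: 0.0
```

```bash
python3 - <<'E'
from h import *
plan(489.5,-328.5,110,None)
o=bot.get_obs(); print(o["joint_pos"].round(2))
E
```

```text
at [6.218e+02 3.000e-01 2.041e+02] yaw 97.96 t 8.78 F [ 1.2 -0.2  0.6] grip [42.8  0. ]
 turn az 0.00; shift tool-axes (at yaw 98.0) x -307.3 y -176.6 z 94.1
[ 0.    0.5   0.3   1.37 -0.    1.43]
```

Request:
{"api": "move_arm", "payload": {"deltas": [[0, -30.7, -17.7, 0, 0, 0, 0], [0, -30.7, -17.7, 0, 0, 0, 0], [0, -30.7, -17.7, 0, 0, 0, 0], [0, -30.7, -17.7, 15, 0, 0, 0], [0, -30.7, -17.7, 15, 0, 0, 0], [0, -30.7, -17.7, 15, 0, 0, 0], [0, -30.7, -17.7, 15, 0, 0, 0], [0, -30.7, -17.7, 15, 0, 0, 0], [0, -30.7, -17.7, 15, 0, 0, 0], [0, -30.7, -17.7, 4, 0, 0, 0]]}}

```text
clock: 9.62
eef_pos: [0.4882, -0.329, 0.1079]
tool_rot: [0.656, 0.755, -0.0, -0.002]
ft_force: [-0.1, 0.3, -0.3]
grip_width: 0.0001
grasp_force: 0.0
```

Request:
{"api": "move_arm", "payload": {"deltas": [[0, 0, 0, 15, 0, 0, 0], [0, 0, 0, 10, 0, 0, 0], [0, 0, 0, 0, 0, 0, 0]]}}

```text
clock: 9.87
eef_pos: [0.4886, -0.3275, 0.0826]
tool_rot: [0.657, 0.754, -0.0, -0.002]
ft_force: [0.2, 0.5, -0.2]
grip_width: -0.0
grasp_force: 0.0
```

```bash
python3 - <<'E'
from h import *
plan(489.5,-328.5,61)
a=cv2.resize(bot.camera("side")[90:190,260:370],None,fx=4,fy=4,interpolation=cv2.INTER_CUBIC)[:400,:400]
t=bot.camera("top"); cv2.imwrite("pics/t5full.png",t)
b=cv2.resize(t[150:250,225:325],None,fx=4,fy=4,interpolation=cv2.INTER_CUBIC)
cv2.imwrite("pics/s5.png",np.hstack([a,b]))
m=(t[...,2]>185)&(t[...,1]>130)&(t[...,0]<170)
p=comp(cv2.morphologyEx(m.astype(np.uint8),cv2.MORPH_CLOSE,np.ones((5,5))),(264,185)); print("caul",len(p),rect(p,.073) if len(p) else 0)
E
```

```text
at [ 488.6 -327.5   82.6] yaw 97.92 t 9.87 F [ 0.2  0.5 -0.2] grip [-0.  0.]
 turn az 0.00; shift tool-axes (at yaw 97.9) x -1.1 y 0.7 z 21.6
caul 990 [622.2   6.4  70.5 110.    8. ]
```

View pics/s5.png

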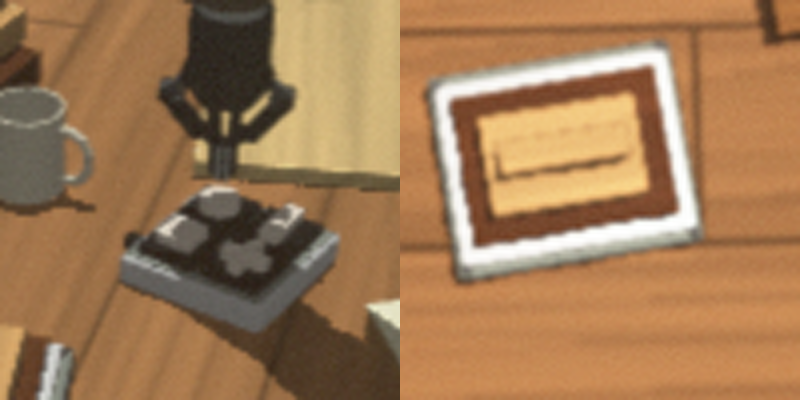

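The caul lies centred and square on the panel at (622,6) and 8°, against a panel estimate of (622.6,5) and 8°. In the left crop the shut fingers stand above the round key at (220,200), so I'm pressing it.

Request:
{"api": "move_arm", "payload": {"deltas": [[0, -1, 0.7, 12, 0, 0, 0], [0, 0, 0, 7, 0, 0, 0], [0, 0, 0, 4, 0, 0, 0], [0, 0, 0, 3, 0, 0, 0], [0, 0, 0, 3, 0, 0, 0], [0, 0, 0, 1.5, 0, 0, 0], [0, 0, 0, 0, 0, 0, 0], [0, 0, 0, 0, 0, 0, 0]]}}

```text
clock: 10.63
eef_pos: [0.4912, -0.3286, 0.0545]
tool_rot: [0.656, 0.755, 0.0, -0.0]
ft_force: [-0.0, 4.0, 3.6]
grip_width: -0.0001
grasp_force: 2.1
```

Request:
{"api": "move_arm", "payload": {"deltas": [[0, 0, 0, 1, 0, 0, 0], [0, 0, 0, 1, 0, 0, 0], [0, 0, 0, 0.5, 0, 0, 0], [0, 0, 0, 0, 0, 0, 0], [0, 0, 0, 0, 0, 0, 0]]}}

```text
clock: 11.05
eef_pos: [0.4913, -0.329, 0.053]
tool_rot: [0.656, 0.755, 0.0, 0.0]
ft_force: [-1.6, 5.8, 10.4]
grip_width: 0.0002
grasp_force: 5.2
```

Request:
{"api": "move_arm", "payload": {"deltas": [[0, 0, 0, -10, 0, 0, 0], [0, 0, 0, -15, 0, 0, 0], [0, 0, 0, -7, 0, 0, 0], [0, 0, 0, 0, 0, 0, 0]]}}

```text
clock: 11.38
eef_pos: [0.4922, -0.3308, 0.0857]
tool_rot: [0.657, 0.754, -0.0, 0.002]
ft_force: [0.8, -0.9, 0.3]
grip_width: -0.0001
grasp_force: 0.0
```

```bash
python3 - <<'E'
from h import *
plan(427.3,-307.6,61)
E
```

```text
at [ 492.2 -330.8   85.7] yaw 97.93 t 11.38 F [ 0.8 -0.9  0.3] grip [-0.1  0. ]
 turn az 0.00; shift tool-axes (at yaw 97.9) x 32.0 y -61.1 z 24.7
```

Request:
{"api": "move_arm", "payload": {"deltas": [[0, 11, -20, 0, 0, 0, 0], [0, 11, -21, 0, 0, 0, 0], [0, 10, -20, 0, 0, 0, 0], [0, 0, 0, 0, 0, 0, 0], [0, 0, 0, 0, 0, 0, 0]]}}

```text
clock: 11.8
eef_pos: [0.4248, -0.3058, 0.083]
tool_rot: [0.657, 0.754, -0.0, -0.001]
ft_force: [1.1, 0.0, 0.6]
grip_width: -0.0001
grasp_force: 0.0
```

```bash
python3 - <<'E'
from h import *
plan(427.3,-307.6,61)
E
```

```text
at [ 424.8 -305.8   83. ] yaw 97.90 t 11.80 F [1.1 0.  0.6] grip [-0.1  0. ]
 turn az 0.00; shift tool-axes (at yaw 97.9) x -2.2 y 2.2 z 22.0
```

Request:
{"api": "move_arm", "payload": {"deltas": [[0, -1.5, 1.5, 12, 0, 0, 0], [0, 0, 0, 7, 0, 0, 0], [0, 0, 0, 4, 0, 0, 0], [0, 0, 0, 3, 0, 0, 0], [0, 0, 0, 3, 0, 0, 0], [0, 0, 0, 2, 0, 0, 0], [0, 0, 0, 1, 0, 0, 0], [0, 0, 0, 0, 0, 0, 0], [0, 0, 0, 0, 0, 0, 0]]}}

```text
clock: 12.55
eef_pos: [0.4283, -0.3075, 0.053]
tool_rot: [0.656, 0.755, -0.0, 0.001]
ft_force: [-2.5, 1.1, 9.3]
grip_width: -0.0
grasp_force: 4.7
```

Request:
{"api": "move_arm", "payload": {"deltas": [[0, 0, 0, 0.5, 0, 0, 0], [0, 0, 0, 0, 0, 0, 0], [0, 0, 0, -10, 0, 0, 0], [0, 0, 0, -15, 0, 0, 0], [0, 0, 0, -7, 0, 0, 0], [0, 0, 0, 0, 0, 0, 0], [0, 0, 0, 0, 0, 0, 0]]}}

```text
clock: 13.13
eef_pos: [0.4281, -0.3073, 0.0833]
tool_rot: [0.656, 0.755, 0.0, 0.0]
ft_force: [-0.7, 0.4, -0.4]
grip_width: -0.0001
grasp_force: 0.0
```

```bash
python3 - <<'E'
from h import *
plan(510,-266,61)
E
```

```text
at [ 428.1 -307.3   83.3] yaw 97.97 t 13.13 F [-0.7  0.4 -0.4] grip [-0.1  0. ]
 turn az 0.00; shift tool-axes (at yaw 98.0) x 29.5 y 86.8 z 22.3
```

Request:
{"api": "move_arm", "payload": {"deltas": [[0, 7.5, 22, 0, 0, 0, 0], [0, 7.5, 22, 0, 0, 0, 0], [0, 7.5, 22, 0, 0, 0, 0], [0, 7, 21, 0, 0, 0, 0], [0, 0, 0, 0, 0, 0, 0], [0, 0, 0, 0, 0, 0, 0], [0, 0, 0, 0, 0, 0, 0]]}}

```text
clock: 13.72
eef_pos: [0.5088, -0.2655, 0.0819]
tool_rot: [0.656, 0.755, -0.0, -0.001]
ft_force: [0.6, -0.3, 0.3]
grip_width: 0.0003
grasp_force: 0.0
```

```bash
python3 - <<'E'
from h import *
plan(510,-266,61)
E
```

```text
at [ 508.8 -265.5   81.9] yaw 97.98 t 13.72 F [ 0.6 -0.3  0.3] grip [0.3 0. ]
 turn az 0.00; shift tool-axes (at yaw 98.0) x -0.7 y 1.1 z 20.9
```

Request:
{"api": "move_arm", "payload": {"deltas": [[0, 0, 1, 11, 0, 0, 0], [0, 0, 0, 7, 0, 0, 0], [0, 0, 0, 4, 0, 0, 0], [0, 0, 0, 3, 0, 0, 0], [0, 0, 0, 3, 0, 0, 0], [0, 0, 0, 2, 0, 0, 0], [0, 0, 0, 1, 0, 0, 0], [0, 0, 0, 0, 0, 0, 0], [0, 0, 0, 0, 0, 0, 0]]}}

```text
clock: 14.47
eef_pos: [0.5096, -0.2658, 0.053]
tool_rot: [0.657, 0.754, -0.001, -0.001]
ft_force: [-6.8, 1.9, 9.4]
grip_width: -0.0001
grasp_force: 4.6
```

Request:
{"api": "move_arm", "payload": {"deltas": [[0, 0, 0, 0.5, 0, 0, 0], [0, 0, 0, 0, 0, 0, 0], [0, 0, 0, -10, 0, 0, 0], [0, 0, 0, -25, 0, 0, 0], [0, 0, 0, -40, 0, 0, 0], [0, 0, 0, -40, 0, 0, 0], [0, 0, 0, 0, 0, 0, 0], [0, 0, 0, 0, 0, 0, 0]]}}

```text
clock: 15.13
eef_pos: [0.5137, -0.267, 0.1704]
tool_rot: [0.656, 0.755, 0.001, 0.004]
ft_force: [0.0, -0.6, -1.1]
grip_width: -0.0001
grasp_force: 0.0
```

```bash
python3 - <<'E'
from h import *
plan(458.5,275,120)
E
```

```text
at [ 513.7 -267.   170.4] yaw 97.97 t 15.13 F [ 0.  -0.6 -1.1] grip [-0.1  0. ]
 turn az 0.00; shift tool-axes (at yaw 98.0) x 544.4 y 20.5 z 50.4
```

Request:
{"api": "move_arm", "payload": {"deltas": [[0, 34, 1.3, 0, 0, 0, 0], [0, 34, 1.3, 0, 0, 0, 0], [0, 34, 1.3, 0, 0, 0, 0], [0, 34, 1.3, 0, 0, 0, 0], [0, 34, 1.3, 0, 0, 0, 0], [0, 34, 1.3, 0, 0, 0, 0], [0, 34, 1.3, 0, 0, 0, 0], [0, 34, 1.3, 0, 0, 0, 0]]}}

```text
clock: 15.8
eef_pos: [0.4824, 0.0067, 0.1652]
tool_rot: [0.656, 0.754, -0.0, -0.001]
ft_force: [-0.2, 0.3, 0.0]
grip_width: 0.0001
grasp_force: 0.0
```

Request:
{"api": "move_arm", "payload": {"deltas": [[0, 34, 1.3, 0, 0, 0, 0], [0, 34, 1.3, 0, 0, 0, 0], [0, 34, 1.3, 0, 0, 0, 0], [0, 34, 1.3, 0, 0, 0, 0], [0, 34, 1.3, 5, 0, 0, 0], [0, 34, 1.3, 10, 0, 0, 0], [0, 34, 1.3, 10, 0, 0, 0], [0, 34, 1.3, 10, 0, 0, 0], [0, 0, 0, 0, 0, 0, 0], [0, 0, 0, 0, 0, 0, 0]]}}

```text
clock: 16.63
eef_pos: [0.4545, 0.277, 0.1293]
tool_rot: [0.655, 0.756, -0.002, -0.001]
ft_force: [-0.2, -0.7, 0.2]
grip_width: -0.0001
grasp_force: 0.0
```

```bash
python3 - <<'E'
from h import *
plan(458.5,275,98)
s=bot.camera("side"); a=cv2.resize(s[190:290,220:330],None,fx=4,fy=4,interpolation=cv2.INTER_CUBIC)[:400,:400]
b=cv2.resize(s[90:190,270:370],None,fx=4,fy=4,interpolation=cv2.INTER_CUBIC)
cv2.imwrite("pics/s6.png",np.hstack([a,b]))
E
```

```text
at [454.5 277.  129.3] yaw 98.18 t 16.63 F [-0.2 -0.7  0.2] grip [-0.1  0. ]
 turn az 0.00; shift tool-axes (at yaw 98.2) x -2.5 y 3.7 z 31.3
```

View pics/s6.png

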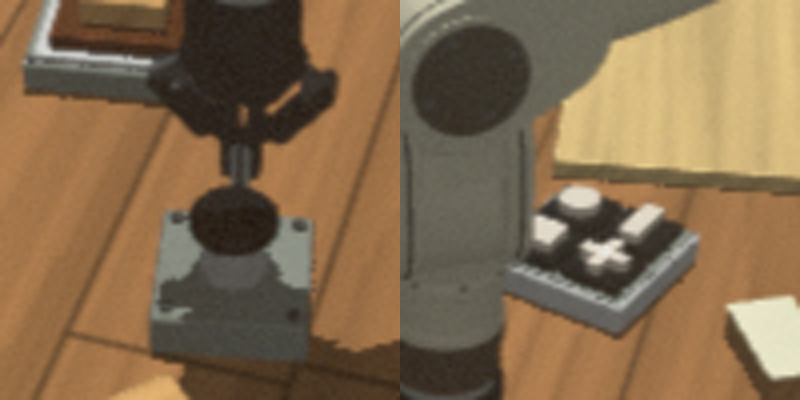

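In the left crop the shut fingers stand over the mushroom head at (235,220), and in the right crop all the keys are up. I'm pushing the plunger to its stop: contact at TCP z of about 98 mm, stop at about 73 mm.

Request:
{"api": "move_arm", "payload": {"deltas": [[0, -2, 3, 15, 0, 0, 0], [0, 0, 0, 10, 0, 0, 0], [0, 0, 0, 6, 0, 0, 0], [0, 0, 0, 6, 0, 0, 0], [0, 0, 0, 6, 0, 0, 0], [0, 0, 0, 6, 0, 0, 0], [0, 0, 0, 5, 0, 0, 0], [0, 0, 0, 2, 0, 0, 0], [0, 0, 0, 0, 0, 0, 0], [0, 0, 0, 0, 0, 0, 0]]}}

```text
clock: 17.52
eef_pos: [0.459, 0.2728, 0.0763]
tool_rot: [0.657, 0.754, -0.001, 0.0]
ft_force: [-2.5, -4.3, 8.7]
grip_width: 0.0002
grasp_force: 4.3
```

Request:
{"api": "move_arm", "payload": {"deltas": [[0, 0, 0, 1.5, 0, 0, 0], [0, 0, 0, 1.5, 0, 0, 0], [0, 0, 0, 1, 0, 0, 0], [0, 0, 0, 0, 0, 0, 0], [0, 0, 0, 0, 0, 0, 0]]}}

```text
clock: 17.93
eef_pos: [0.459, 0.2728, 0.0731]
tool_rot: [0.657, 0.754, -0.001, 0.001]
ft_force: [-4.3, -4.6, 11.8]
grip_width: 0.0002
grasp_force: 5.9
```

Request:
{"api": "move_arm", "payload": {"deltas": [[0, 0, 0, 0.8, 0, 0, 0], [0, 0, 0, 0, 0, 0, 0], [0, 0, 0, 0, 0, 0, 0]]}}

```text
clock: 18.18
eef_pos: [0.4591, 0.2728, 0.073]
tool_rot: [0.657, 0.754, -0.0, 0.001]
ft_force: [-6.0, -5.8, 16.4]
grip_width: 0.0002
grasp_force: 8.2
```

Request:
{"api": "move_arm", "payload": {"deltas": [[0, 0, 0, -10, 0, 0, 0], [0, 0, 0, -20, 0, 0, 0], [0, 0, 0, -35, 0, 0, 0], [0, 0, 0, -40, 0, 0, 0], [0, 0, 0, -20, 0, 0, 0], [0, 0, 0, 0, 0, 0, 0], [0, 0, 0, 0, 0, 0, 0], [0, 0, 0, 0, 0, 0, 0], [0, 0, 0, 0, 0, 0, 0], [0, 0, 0, 0, 0, 0, 0]]}}

```text
clock: 19.02
eef_pos: [0.4585, 0.2737, 0.194]
tool_rot: [0.656, 0.754, -0.002, -0.001]
ft_force: [0.5, -0.0, 0.8]
grip_width: -0.0001
grasp_force: 0.0
```

```bash
python3 - <<'E'
from h import *
t=bot.camera("top"); cv2.imwrite("pics/t7.png",t)
m=(t[...,2]>185)&(t[...,1]>130)&(t[...,0]<170)
p=comp(cv2.morphologyEx(m.astype(np.uint8),cv2.MORPH_CLOSE,np.ones((5,5))),(264,185)); print("caul",len(p),rect(p,.073) if len(p) else 0)
o=bot.get_obs(); print(o["clock"],o["eef_pos"],o["ft_force"])
E
```

```text
caul 983 [622.2   6.   70.1 109.6   8.4]
19.0667 [0.45862132 0.27379065 0.19416379] [ 0.64875304  0.054282   -0.04499358]
```

View pics/t7.png

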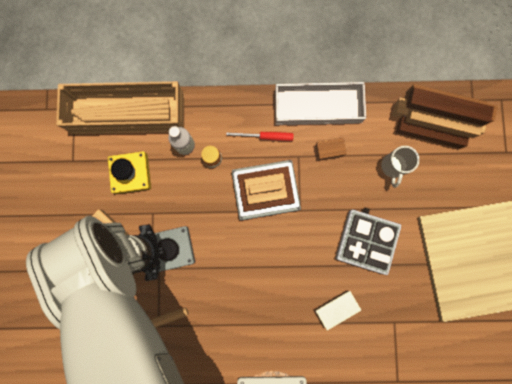

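The last picture shows the caul centred on the panel at (266,188), the keys up, and the bottle, jar, offcut and mug where they started. The plunger reached its stop (16 N at z 73 mm) and was let go, and the arm is clear.

```bash
python3 -c "
from workcell import bot
print(bot.job_done())"
```

```text
the job is handed in; nothing more can be done
None
```

I handed the job in at about 19 s with every step done, but the hand-in returned no verdict: the caul is centred and square on the panel, the round, bar and square keys were pressed in that order, the plunger went to its stop and was let go, and the bystanders are where they were.

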